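# Turn the biscuit onto the serving board with the spatula

## Robot

A 6-joint arm with a two-finger parallel gripper is mounted at the origin on the work surface. World frame = base frame: x ahead of the robot, y to its left, z up, the work surface at z = 0. Lengths are in m, angles in rad, forces in N, time in s.
With the tool pointing down it reaches from about 0.25 to 0.775 m from the base axis. Payload 4 kg.
Tool frame: the origin (TCP) lies between the finger pads; the fingertips stand 11 mm ahead of it and the grasp point (between the pads) lies 8 mm behind it; z points along the fingers, y is the line along which they close (so a half turn about z gives the same grasp; the last joint's range is limited). The gripper opens to 94 mm and grips with 3 to 60 N. Pads are 16 mm wide; open, the fingers measure 119 mm over their backs; the gripper's body (75 mm by 177 mm) begins 78 mm behind the grasp point.
Start: joints at [1.237, 0.087, 1.371, -0, 1.684, -0.103], TCP at [0.126, 0.535, 0.217] pointing down, gripper open.
Joint ranges: [-3.1, 3.1], [-0.76, 2.03], [0.27, 2.55], [-1.08, 4.22], [0.17, 2.65], [-2.57, 2.57]. Speed limits (rad/s): [2.79, 2.79, 3.14, 3.14, 3.14, 3.14].

## Interface

Orientations are given as [roll, pitch, yaw] about the fixed x, y, z axes, in that order (R = Rz(yaw) Ry(pitch) Rx(roll)).
In Python, from workcell import manip, ik, eyes, monitor gives the robot as it stands. Calls block until the motion is done:
- manip.reach(position, orientation): joint-space move of the TCP to a pose.
- manip.move_linear(position, rate=0.15, attitude=None, f_stop=None): straight line of the TCP; attitude=None keeps the orientation; rate is the mean speed in m/s. With f_stop (N) it stops when the force on the tool has changed by that much, and returns True; else False.
- manip.move_j(angles): joint-space move.
- manip.open_gripper() and manip.clamp(grasp_force=None): open the fingers fully, or close them until they stop; grasp_force is the grip in N (None keeps the last).
- manip.pause(seconds).
- ik(position, orientation): joint angles nearest the present ones, or None.
- eyes.capture(name): name is "side" or "top"; returns (picture, depth): 384x512x3 uint8, red, green, blue; 384x512 float32, m along the optical axis (not along the pixel's ray), 0 where there is no reading.
- eyes.camera_info(name): a dict with "camera_matrix" (3x3 intrinsics, pixels), "xyz" and "orientation" of the camera in the world. Camera axes: x right, y down, z forward; pixel columns grow to the right and rows downward; lengths in m; the calibration is good to about 2 mm. A picture is of the moment at which its call begins. camera_info takes no time and is no camera call.
A pose or a line that the arm cannot do raises manip.PlanningError and nothing moves.
- manip.close_job(): hands the job in; it is judged then, once.
Readings, each from a call of its own:
- monitor.get_clock(): time.
- monitor.get_joint_pos(): joint angles.
- monitor.get_qd(): joint speeds.
- monitor.get_tau(): joint torques, N m.
- monitor.get_position(): TCP position.
- monitor.get_tool_rot(): TCP orientation.
- monitor.get_wrist_force(): force on the tool from outside, world axes, zero at the start.
- monitor.get_wrist_torque(): the same for the moment, N m.
- monitor.get_width(): finger opening in m.
- monitor.get_grip_force(): force on a finger pad.
Only numpy, scipy, OpenCV 4.12 (cv2) and the standard library are available. Lean on these libraries where they do the work, as an engineer would, in place of code of your own. Each camera call takes 0.05 s, during which the arm holds its last target. There are 200 camera calls.

## Task

Draw the spatula out of the skewer holder, lay it on the open cart top and let go, then take it again by its handle. With the spatula, and never touching the biscuit with the gripper, tip the biscuit over so that it lies flat on the serving board with its pricked face up. Finally lay the spatula down flat on the cart top, clear of the board, the biscuit and the skewer holders, leaving the other things where they stand.

Things in the scene. Friction and masses are not known exactly. Their poses are not given: they have to be found in the camera images.
- spatula: Dark grey stiff silicone turner, 270 mm long, about 0.12 kg, lying flat, its handle in the holder's tunnel. Origin on its underside, below the handle's front end; x points along it to the blade, z up. A foot under the handle's rear end (x = -129 to -113 mm) reaches z = 0, so that it rests level on blade and foot.
- spatula_handle (a point): Mid-section of the handle, at x = -60, z = 24 mm in the spatula's frame. The handle spans x = -130 to 0 mm, is 20 mm wide, its underside 16 mm and its top 32 mm above the blade's underside, and runs parallel to the blade.
- spatula_neck (a point): Middle of the steel neck, at x = 30, z = 13.5 mm in the spatula's frame. Neck: x = 0 to 62 mm, 12 mm wide, 10 mm thick, sloping from mid-height z = 21 mm at the handle down to 6 mm at the blade. At the start it lies 17 to 35 mm outside the holder's mouth, reachable from above.
- spatula_tip (a point): Middle of the blade's front edge, underside: x = 140, z = 0 mm in the spatula's frame. Flat blade: x = 60 to 140 mm, 70 mm wide, 3 mm thick; the last 20 mm are 2 mm thick and 66 mm wide.
- holder: Stainless skewer holder holding the spatula: fixed folded tunnel along its x axis, 150 mm long (x = -75 to 75), 86 mm wide, inside 80 mm wide and 47 mm high, roof at 50 mm, notched edges up to 60 mm. Origin under its middle, on the cart top. The blade sticks out of its open +x end.
- holder2: A second skewer holder just like it, empty and fixed; not used.
- board: Wooden serving board fixed to the cart top, 160 mm (x) by 200 mm (y), 12 mm thick with square edges; origin under its middle. The biscuit lies on the cart top just off its -x edge (the long edge); +x points from the biscuit across the board.
- board_edge (a point): Middle of the board's upper edge on the biscuit's side (x = -80 mm, z = 12 mm in the board's frame).
- biscuit: Hard round biscuit, rigid, 90 mm across, 12 mm thick, about 0.06 kg. Lies smooth face up, dotted (pricked) face down, 4 to 30 mm off the board's -x edge; slides when pushed. Both rims bevelled: flat faces 72 mm across, outer rim starts 4.5 mm above the cart top, so a thin blade can enter beneath. Origin at its centre, mid-thickness; z points out of the smooth face.
- dish: Empty white olive dish, 100 mm across, 40 mm high, origin under its middle; a bystander.
- salt: Small glass salt jar with steel cap, 42 mm across, 65 mm high, origin under its middle; a bystander.
- jar: Closed glass jar with a brass cap, 76 mm across, 110 mm high, origin under its middle; a bystander.
- mug: White ceramic mug, 76 mm across, 90 mm high, origin under its middle; a bystander.
- coaster: Cork drink mat, 96 mm across and 8 mm thick, origin under its middle; a bystander, not the biscuit.
Not all that is in view belongs to the job. Of the things that look like the biscuit, the middle-sized one is meant.

How it is judged:
By the outcome, as a careful person would: the job done as asked, in the order asked, and still so for the second after the job is handed in, with the robot touching nothing.
It also fails if it takes over 61 s, if anything falls off the work surface, if the arm or the gripper's body presses on something with over 40 N, if the wrist force passes 120 N, or if a joint passes its speed limit or range.

## Working session

There is one attempt and no reset: what is moved stays moved. The work goes in short steps, each a Python script; the robot and the scene stay as the last script left them, time stands still between calls to the robot, and variables do not carry over. Pictures are saved under pics/ and viewed, at most 10 in all, crops included, and the job is handed in when it is done.

```bash
mkdir -p pics; ls; cat > h.py <<'E'
import numpy as np, cv2
from scipy.spatial.transform import Rotation as R
from workcell import manip, ik, eyes, monitor
def cam(n):
    c=eyes.camera_info(n); return np.array(c["camera_matrix"]),np.array(c["xyz"]),R.from_euler('xyz',c["orientation"]).as_matrix()
def ray(n,uv,z):
    K,t,M=cam(n); uv=np.atleast_2d(uv); d=(M@np.linalg.inv(K)@np.c_[uv,np.ones(len(uv))].T).T
    return t+d*((z-t[2])/d[:,2])[:,None]
def cloud(n,dep):
    K,t,M=cam(n); v,u=np.mgrid[:dep.shape[0],:dep.shape[1]]
    p=np.stack([u,v,np.ones_like(u)],-1)@np.linalg.inv(K).T*dep[...,None]
    return p@M.T+t
def save(n,im): cv2.imwrite('pics/'+n+'.png',cv2.cvtColor(im,cv2.COLOR_RGB2BGR))
E
python3 - <<'E'
from h import *
for n in("top","side"):
    p,d=eyes.capture(n); save(n+"0",p); np.savez(n+"0.npz",p=p,d=d); print(eyes.camera_info(n))
print(monitor.get_clock(),monitor.get_tool_rot())
E
```

```text
pics
{'camera_matrix': array([[351.14957142,   0.        , 255.39604771],
       [  0.        , 351.14957142, 184.97986978],
       [  0.        ,   0.        ,   1.        ]]), 'xyz': array([ 0.46581058, -0.02377658,  1.26848367]), 'orientation': array([-3.05464964,  0.01380864, -1.58750894])}
{'camera_matrix': array([[349.9498068 ,   0.        , 260.40765779],
       [  0.        , 349.9498068 , 188.33015492],
       [  0.        ,   0.        ,   1.        ]]), 'xyz': array([ 0.04079882, -0.75717973,  0.56831396]), 'orientation': array([-2.10823816, -0.00416293, -0.61003561])}
0.1 [-3.13965232e+00 -2.22236676e-04  2.91079522e+00]
```

View pics/top0.png

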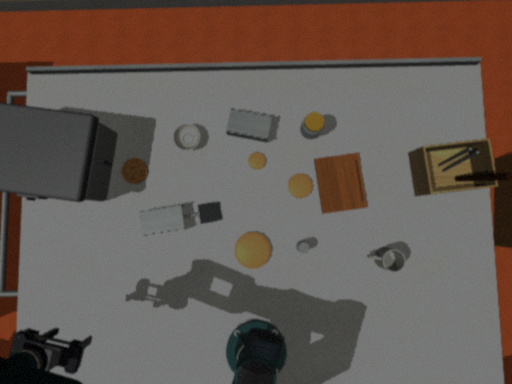

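View pics/side0.png

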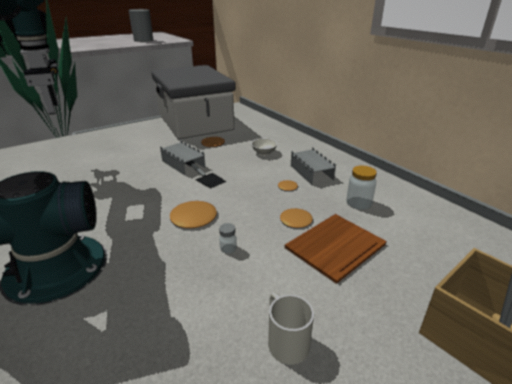

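Top view: there are three biscuit lookalikes, small at (258,160), middle at (300,186) beside the board (340,183), and large at (253,250). The cork coaster is at (134,171). I choose the middle one at (300,186). The spatula blade is at (210,212) in the holder at (167,219), and the empty holder is at (251,124). Next I'll measure these and check one crop.

```bash
cat > meas.py <<'E'
from h import *
def comp(m,seed):
    n,l,s,c=cv2.connectedComponentsWithStats(m.astype(np.uint8))
    return None
def biscuit_mask(p):
    h=cv2.cvtColor(p,cv2.COLOR_RGB2HSV).astype(int); return h
E
python3 - <<'E'
from h import *
for n in("top","side"):
    f=np.load(n+"0.npz");p,d=f["p"],f["d"]
    hsv=cv2.cvtColor(p,cv2.COLOR_RGB2HSV).astype(int)
    P=cloud(n,d)
    seeds={"top":dict(bis=(300,186),board=(335,190),blade=(210,212),small=(258,160),big=(253,250)),"side":dict(bis=(296,217),board=(330,245),blade=(210,181))}[n]
    for k,(u,v) in seeds.items():
        c=p[v-1:v+2,u-1:u+2].reshape(-1,3).mean(0)
        dist=np.abs(p.astype(float)-c).max(-1)
        if k=="blade": m=p.max(-1)<65
        else:
            c=hsv[v,u]; m=(abs(hsv[...,0]-c[0])<7)&(hsv[...,1]>100)&(hsv[...,2]>50)
        _,l,s,_=cv2.connectedComponentsWithStats(m.astype(np.uint8),connectivity=4)
        mm=(l==l[v,u]); ys,xs=np.nonzero(mm); z={"bis":.012,"board":.012,"blade":.003,"small":.012,"big":.012}[k]
        w=ray(n,np.c_[xs,ys],z)
        r=cv2.minAreaRect((w[:,:2]*1000).astype(np.float32))
        print(n,k,p[v,u],len(xs),"mean",w.mean(0).round(4),"rect mm",np.round(r[0],1),np.round(r[1],1),round(r[2],1),"depth z",P[mm][:,2].mean().round(4),P[mm].mean(0).round(3))
        print(cv2.boxPoints(r).round(0).tolist())
f=np.load("top0.npz")
P=cloud("top",f["d"])
# holder roofs: pixels with z 40..65mm in window
for (u0,u1,v0,v1) in((130,225,190,245),(220,285,100,145)):
    q=P[v0:v1,u0:u1].reshape(-1,3); q=q[(q[:,2]>.042)&(q[:,2]<.07)]
    r=cv2.minAreaRect((q[:,:2]*1000).astype(np.float32)); print("holder",len(q),r,q.mean(0))
a=cv2.resize(f["p"][140:260,130:380],(800,384),interpolation=cv2.INTER_CUBIC); save("crop",a)
E
```

```text
top bis [120  97  53] 451 mean [ 0.5723 -0.168   0.012 ] rect mm [ 572.8 -168.1] [85.8 81.7] 43.4 depth z 0.0159 [ 0.572 -0.168  0.016]
[[514.0, -168.0], [570.0, -227.0], [632.0, -168.0], [576.0, -109.0]]
top board [87 52 30] 2442 mean [ 0.5785 -0.3124  0.012 ] rect mm [ 579.1 -312. ] [197.  159.7] 6.9 depth z 0.0166 [ 0.578 -0.311  0.017]
[[472.0, -245.0], [491.0, -403.0], [687.0, -379.0], [667.0, -221.0]]
top blade [35 35 35] 387 mean [0.4817 0.1581 0.003 ] rect mm [481.8 157.6] [66.6 76.9] 9.3 depth z 0.008 [0.482 0.157 0.008]
[[443.0, 190.0], [455.0, 114.0], [521.0, 125.0], [508.0, 201.0]]
top small [121  97  55] 218 mean [ 0.6652 -0.0149  0.012 ] rect mm [665.3 -14.6] [56.6 59. ] 44.2 depth z 0.0185 [ 0.664 -0.015  0.019]
[[624.0, -13.0], [666.0, -56.0], [706.0, -16.0], [665.0, 26.0]]
top big [116  96  52] 1002 mean [0.3468 0.005  0.012 ] rect mm [347.1   5.8] [123.9 122.3] 89.2 depth z 0.0217 [0.348 0.005 0.022]
[[285.0, -55.0], [407.0, -57.0], [409.0, 67.0], [287.0, 69.0]]
side bis [161 117  63] 483 mean [ 0.5675 -0.1765  0.012 ] rect mm [ 567.3 -175.9] [83.9 85.4] 55.4 depth z 0.0116 [ 0.568 -0.176  0.012]
[[508.0, -186.0], [579.0, -235.0], [626.0, -166.0], [556.0, -117.0]]
side board [127  73  34] 3640 mean [ 0.5708 -0.3218  0.012 ] rect mm [ 577. -316.] [205.2 163.8] 7.0 depth z 0.0138 [ 0.569 -0.323  0.014]
[[465.0, -247.0], [485.0, -410.0], [689.0, -385.0], [669.0, -222.0]]
side blade [29 32 33] 225 mean [0.4815 0.1555 0.003 ] rect mm [481.8 157.9] [64.2 80.1] 12.2 depth z 0.0044 [0.48  0.153 0.004]
[[442.0, 190.0], [459.0, 112.0], [522.0, 126.0], [505.0, 204.0]]
holder 1075 ((458.3721618652344, 320.1346435546875), (85.69773864746094, 151.7572784423828), 8.468844413757324) [0.45846134 0.31967021 0.04896432]
holder 1037 ((793.0869750976562, 11.323013305664062), (149.55111694335938, 87.41616821289062), 78.03716278076172) [0.79336897 0.01111793 0.04870522]
```

View pics/crop.png

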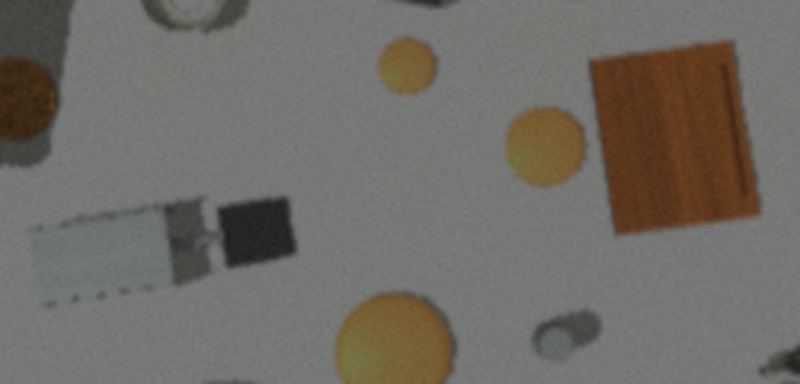

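The crop confirms the middle biscuit at crop (545,146), just off the board. I'll check reachability of the neck grasp and the lever-over before moving.

```bash
cat >> h.py <<'E'
BIS=np.array([.570,-.172]); ED=np.array([.568,-.235]); YB=np.radians(-83.1); bx=np.array([np.cos(YB),np.sin(YB)])
HOL=np.radians(-81.3)
def spat(tip,yaw,th):   # rotation, origin for tip position; th = handle-up pitch (deg)
    Rs=R.from_euler('z',yaw)*R.from_euler('y',th,degrees=True)
    return Rs,np.array(tip)-Rs.apply([.14,0,0])
def tool(Rs,o,gp,al,flip):   # tool pose gripping point gp (spatula frame), leaning al deg
    al=np.radians(al); z=np.array([np.sin(al),0,-np.cos(al)]); y=np.array([0,1 if flip else -1,0])
    M=np.c_[np.cross(y,z),y,z]
    return o+Rs.apply(np.array(gp)+.008*z),(Rs*R.from_matrix(M)).as_euler('xyz')
E
python3 - <<'E'
from h import *
print(np.linalg.norm(BIS-ED),(ED-BIS)@bx)
e=ED+.01*np.array([0,0])
for flip in(0,1):
  Rs,o=spat([.4818+.04*np.cos(HOL),.1577+.04*np.sin(HOL),0],HOL,0)
  q=ik(*tool(Rs,o,[.028,0,.022],0,flip)); print("neck",flip,None if q is None else np.round(q,2))
  for al in(0,15,30,45):
    s=""
    for ds,z,th in[(-.17,0,0),(-.02,0,0),(-.015,.005,20),(-.01,.01,40),(-.01,.015,60),(-.005,.018,80),(-.005,.02,90),(.01,.02,90),(.04,.02,90),(0,.02,100),(0,.02,110)]:
      Rs,o=spat(np.r_[e+ds*bx,z],YB,th); q=ik(*tool(Rs,o,[-.06,0,.024],al,flip))
      s+=" None" if q is None else " [%s]"%",".join("%.1f"%x for x in q)
    print(flip,al,s)
E
```

```text
0.0630317380372777 0.06230343886388577
neck 0 None
0 0  None None None [-0.6,0.4,1.3,0.6,1.9,2.5] [-0.7,0.6,1.1,0.8,2.2,2.5] None None None None None None
0 15  None None None None [-0.7,0.5,1.1,0.6,2.1,2.5] None None None None None None
0 30  None None None None [-0.6,0.3,1.2,0.4,1.9,2.5] [-0.7,0.6,0.9,0.7,2.2,2.5] None None None None None
0 45  [0.5,0.5,1.5,-0.7,1.5,-2.6] None None None None [-0.7,0.5,1.0,0.5,2.1,2.5] [-0.8,0.6,0.9,0.6,2.2,2.5] [-0.8,0.7,0.8,0.6,2.2,2.5] [-0.8,0.7,0.7,0.6,2.3,2.5] [-0.8,0.8,0.7,0.7,2.3,2.5] None
neck 1 [ 0.34  0.16  1.71 -0.    1.27  0.19]
1 0  [0.1,0.2,1.7,-0.0,1.3,0.0] [-0.1,0.2,1.7,0.0,1.3,-0.3] [-0.4,0.2,1.5,0.3,1.6,-0.5] [-0.6,0.4,1.3,0.6,1.9,-0.6] [-0.7,0.6,1.1,0.8,2.2,-0.6] [-0.8,0.8,0.9,1.1,2.4,-0.5] [-0.8,1.0,0.8,1.3,2.5,-0.3] [-0.8,1.0,0.7,1.3,2.5,-0.3] [-0.9,1.1,0.6,1.4,2.5,-0.2] [-0.9,1.1,0.7,1.6,2.6,-0.1] [-0.9,1.2,0.6,1.8,2.6,0.1]
1 15  [0.3,0.2,1.6,-0.3,1.3,0.3] [0.0,0.2,1.7,-0.3,1.2,-0.0] [-0.2,0.2,1.6,0.1,1.5,-0.4] [-0.5,0.3,1.4,0.4,1.8,-0.6] [-0.7,0.5,1.1,0.6,2.1,-0.6] [-0.8,0.7,0.9,0.9,2.3,-0.6] [-0.8,0.9,0.8,1.1,2.4,-0.4] [-0.8,
[... 160 characters left out ...]
,0.2] [-0.1,0.1,1.6,-0.2,1.4,-0.2] [-0.4,0.2,1.4,0.2,1.6,-0.5] [-0.6,0.3,1.2,0.4,1.9,-0.6] [-0.7,0.6,0.9,0.7,2.2,-0.6] [-0.8,0.8,0.8,0.8,2.3,-0.6] [-0.8,0.8,0.8,0.8,2.4,-0.6] [-0.8,0.8,0.6,0.8,2.4,-0.5] [-0.8,0.9,0.6,1.0,2.5,-0.5] [-0.9,1.1,0.5,1.2,2.5,-0.3]
1 45  [0.5,0.5,1.5,-0.7,1.5,0.6] [0.3,0.4,1.7,-0.8,1.4,0.5] [0.1,0.1,1.6,-0.4,1.4,0.0] [-0.2,0.1,1.5,-0.1,1.5,-0.3] [-0.5,0.2,1.3,0.2,1.8,-0.6] [-0.7,0.5,1.0,0.5,2.1,-0.7] [-0.8,0.6,0.9,0.6,2.2,-0.7] [-0.8,0.7,0.8,0.6,2.2,-0.7] [-0.8,0.7,0.7,0.6,2.3,-0.7] [-0.8,0.8,0.7,0.7,2.3,-0.6] [-0.9,1.0,0.5,0.9,2.5,-0.5]<sys>:0: UserWarning: Gimbal lock detected. Setting third angle to zero since it is not possible to uniquely determine all angles.
```

```bash
python3 - <<'E'
from h import *
d=np.array([np.cos(HOL),np.sin(HOL)]); tip=np.array([.4818,.1577])+.04*d
gp=[.028,0,.022]
def T(tip,yaw,z): Rs,o=spat(np.r_[tip,z],yaw,0); return tool(Rs,o,gp,0,1)
p,a=T(tip,HOL,.10); manip.reach(p,a)
p,a=T(tip,HOL,0); manip.move_linear(p,rate=.12)
manip.clamp(40); print("w",monitor.get_width(),monitor.get_grip_force(),monitor.get_clock())
p,a=T(tip,HOL,.004); manip.move_linear(p,rate=.05)
p,a=T(tip+.175*d,HOL,.004); manip.move_linear(p,rate=.12)
print(monitor.get_wrist_force(),monitor.get_width())
t2=BIS-.088*bx
p,a=T(t2,YB,.008); manip.move_linear(p,rate=.08,attitude=a)
p,a=T(t2,YB,-.001); print(manip.move_linear(p,rate=.03,f_stop=4),monitor.get_position(),p)
manip.open_gripper()
p,a=T(t2,YB,.13); manip.move_linear(p,rate=.15)
# move aside for a clear view
Rs,o=spat(np.r_[t2,.1],YB,0); p,a=tool(Rs,o,[-.12,0,.024],30,1); manip.reach(p,a)
for n in("top","side"):
    im,dd=eyes.capture(n); save(n+"1",im); np.savez(n+"1.npz",p=im,d=dd)
print(monitor.get_clock())
E
```

```text
w 0.011720343110510907 39.9947190284729 4.0417
[ 0.01572051 -0.29069854 -0.91117273] 0.011478396306940274
True [0.54590906 0.02677642 0.01364117] [0.54597263 0.02655147 0.013     ]
10.1667
```

View pics/side1.png

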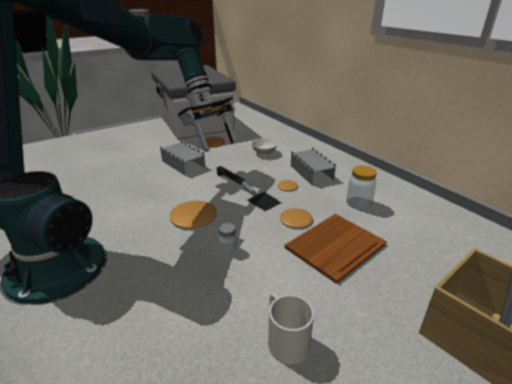

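View pics/top1.png

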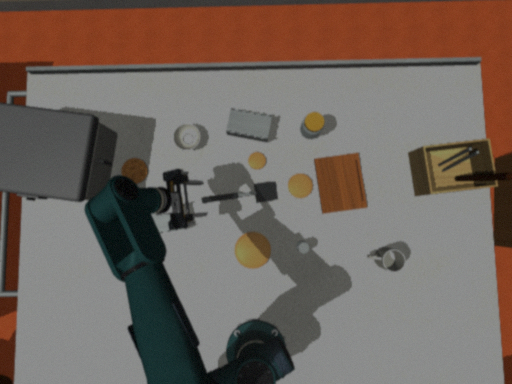

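Side view: the spatula lies free on the cart, blade at (264,200), handle end at (220,170), aimed at the biscuit (296,217). In the top view the blade is at (265,191), the handle end at (205,199), and the open gripper is behind it. I'll measure the spatula by its dark pixels.

```bash
python3 - <<'E'
from h import *
for n,(u,v),win in(("top",(265,191),(200,285,175,210)),("side",(264,200),(212,285,160,212))):
    p=np.load(n+"1.npz")["p"]; m=(p.max(-1)<(42 if n=="top" else 62)); k=np.zeros_like(m); k[win[2]:win[3],win[0]:win[1]]=1; m&=k
    _,l,s,c=cv2.connectedComponentsWithStats(m.astype(np.uint8))
    for i in range(1,len(s)):
        if s[i,4]>40:
            ys,xs=np.nonzero(l==i)
            for z in(.003,.032):
                w=ray(n,np.c_[xs,ys],z)*1000; r=cv2.minAreaRect(w[:,:2].astype(np.float32)); print(n,i,s[i],z,"c",np.round(w.mean(0),1),np.round(r[0],1),np.round(r[1],1),round(r[2],1))
print("expected blade c",BIS-.088*bx-.04*bx,"handle mid",BIS-.088*bx-.205*bx)
E
```

```text
top 1 [254 185  13  17  99] 0.003 c [542.9 -21.7   3. ] [548.7 -23.5] [61.4 32.4] 12.9
top 1 [254 185  13  17  99] 0.032 c [541.1 -21.8  32. ] [546.8 -23.5] [59.9 31.6] 12.9
top 12 [208 194  27   6 102] 0.003 c [535.7 113.4   3. ] [535.5 116.9] [16.8 94.2] 5.3
top 12 [208 194  27   6 102] 0.032 c [534.1 110.3  32. ] [533.9 113.6] [16.4 92. ] 5.3
side 1 [217 167  28  18 201] 0.003 c [550.8 149.6   3. ] [548.3 149.9] [ 43.8 143.8] 12.3
side 1 [217 167  28  18 201] 0.032 c [524.6 103.1  32. ] [522.3 103.4] [ 41.5 136.5] 12.3
side 2 [249 192  31  18 322] 0.003 c [552.2 -44.7   3. ] [550.6 -43.5] [70.9 84.3] 1.4
side 2 [249 192  31  18 322] 0.032 c [525.9 -81.2  32. ] [524.5 -80.2] [67.2 80. ] 1.4
expected blade c [ 0.55462248 -0.04492706] handle mid [0.53479991 0.1188779 ]
```

```bash
cat >> h.py <<'E'
GP=[-.06,0,.024]; AL=30
def at(s,z,th,back=0,lat=0):  # tip at distance s along bx from BIS, height z
    n=np.array([-bx[1],bx[0]]); Rs,o=spat(np.r_[BIS+s*bx+lat*n,z],YB,th); p,a=tool(Rs,o,GP,AL,1)
    return p-back*R.from_euler('xyz',a).as_matrix()[:,2],a
def go(s,z,th,rate=.1,f=None,**k):
    p,a=at(s,z,th,**k); r=manip.move_linear(p,rate=rate,attitude=a,f_stop=f); return r
E
python3 - <<'E'
from h import *
p,a=at(-.088,0,0,back=.09); manip.reach(p,a)
go(-.088,0,0,.1)
manip.clamp(45); print(monitor.get_width(),monitor.get_wrist_force(),monitor.get_clock())
print(go(-.055,.0003,0,.05,10),go(.042,.0003,0,.06,15))
print(monitor.get_position(),at(.042,0,0)[0],monitor.get_wrist_force(),monitor.get_clock())
for n in("top","side"):
    im,dd=eyes.capture(n); save(n+"2",im); np.savez(n+"2.npz",p=im,d=dd)
save("crop2",cv2.resize(np.load("side2.npz")["p"][150:290,200:400],(800,560),interpolation=cv2.INTER_CUBIC))
E
```

```text
0.019837867188955142 [-0.08855629 -0.21597702  0.0073573 ] 12.5917
False False
[ 0.55143411 -0.01914411  0.01734876] [ 0.55149893 -0.01911537  0.0170718 ] [-0.29342199 -1.07068066 -1.33047253] 15.1667
```

View pics/crop2.png

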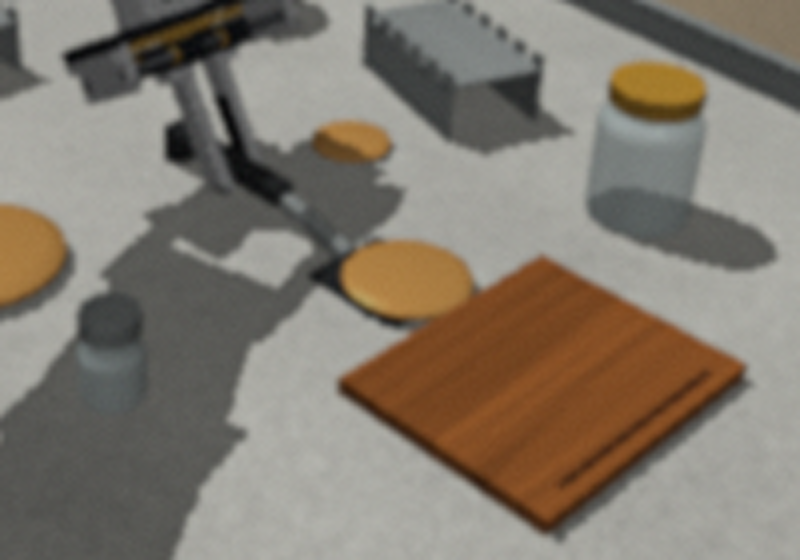

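The crop shows the biscuit at (405,280) sitting on the blade, its far rim close to the board edge near (475,290). I'll measure the insertion and remaining gap.

```bash
python3 - <<'E'
from h import *
f=np.load("side2.npz");p=f["p"];hsv=cv2.cvtColor(p,cv2.COLOR_RGB2HSV).astype(int)
c=hsv[220,301];print(c)
m=(abs(hsv[...,0]-c[0])<4)&(hsv[...,1]>100)&(hsv[...,2]>110); m[:,:284]=0
_,l,s,_=cv2.connectedComponentsWithStats(m.astype(np.uint8),connectivity=4); mm=l==l[220,301]; ys,xs=np.nonzero(mm);print(s[l[220,301]])
w=ray("side",np.c_[xs,ys],.014)[:,:2]; n=np.array([-bx[1],bx[0]])
a=(w-BIS)@bx; b=(w-BIS)@n
print("along",np.percentile(a,[1,50,99]).round(4),"lat",np.percentile(b,[1,50,99]).round(4), "edge",(ED-BIS)@bx)
E
```

```text
[ 17 157 172]
[285 210  34  21 511]
along [-0.023   0.0215  0.0636] lat [-0.0391  0.0002  0.0421] edge 0.06230343886388577
```

```bash
cat >> h.py <<'E'
def lever(th,fz=.0065,e=.0625,rate=.08,f=None):
    t=np.radians(th); u=np.array([np.cos(t),-np.sin(t)]); w=np.array([np.sin(t),np.cos(t)])
    F=np.array([e-.008*np.sin(t),fz]); T=F-.0215*u-.007*w
    return go(T[0],max(T[1],0),th,rate,f)
E
python3 - <<'E'
from h import *
for th in range(8,81,8):
    r=lever(th,f=25); print(th,r,monitor.get_wrist_force().round(1),monitor.get_width().round(4))
    if r: break
print(monitor.get_clock())
im,dd=eyes.capture("side"); save("side3",cv2.resize(im[60:290,180:400],(760,795//1 if 0 else 590),interpolation=cv2.INTER_CUBIC))
E
```

```text
Traceback (most recent call last):
AttributeError: 'float' object has no attribute 'round'
```

```bash
python3 - <<'E'
from h import *
for th in range(16,81,8):
    r=lever(th,f=25); print(th,r,np.round(monitor.get_wrist_force(),1),round(monitor.get_width(),4))
    if r: break
print(monitor.get_clock())
im,dd=eyes.capture("side"); save("side3",cv2.resize(im[60:290,180:400],(560,586),interpolation=cv2.INTER_CUBIC))
E
```

```text
16 False [ 0.3 -0.1 -2.6] 0.0195
24 False [-0.3  0.2 -2.6] 0.0196
32 False [-0.4  0.3 -2.1] 0.0194
40 False [ 0.5  0.8 -2.1] 0.0195
48 False [-0.4  0.5 -1.7] 0.0197
56 False [-0.8  0.4 -1.9] 0.0198
64 False [-0.6  1.2 -1.2] 0.0197
72 False [ 0.2  0.1 -1.3] 0.0195
80 False [-0.2  0.1 -1. ] 0.0194
20.5083
```

View pics/side3.png

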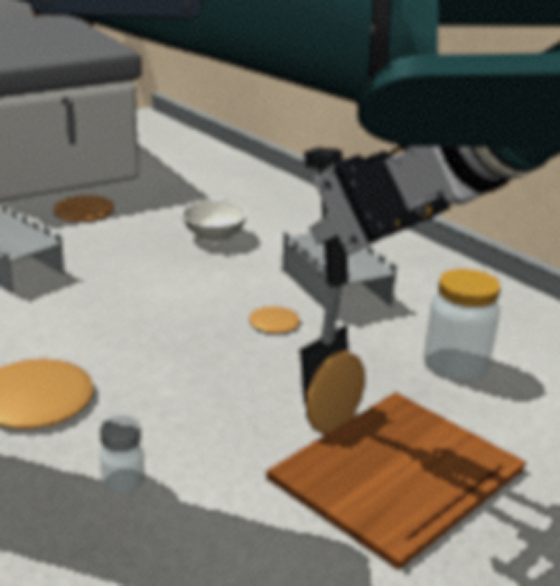

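The picture shows the biscuit upright at (335,390), leaning on the blade with its foot at the board edge (330,430). I'll carry it past vertical and push it over.

```bash
python3 - <<'E'
from h import *
for th in(88,94):
    print(th,lever(th,f=25))
for ds,z,th in((.055,.028,98),(.066,.03,102),(.078,.032,104)):
    print(go(ds,z,th,.06,25),np.round(monitor.get_wrist_force(),1))
manip.pause(.3)
go(.05,.045,96,.1)   # back off
print(monitor.get_clock())
for n in("side","top"):
    im,dd=eyes.capture(n); np.savez(n+"4.npz",p=im,d=dd)
    if n=="side": save("side4",cv2.resize(im[60:290,180:400],(560,586),interpolation=cv2.INTER_CUBIC))
E
```

```text
88 False
94 False
False [-0.5 -0.5 -0.4]
False [-0.  -0.1 -0.9]
False [ 1.4  0.3 -1.7]
24.0417
```

View pics/side4.png

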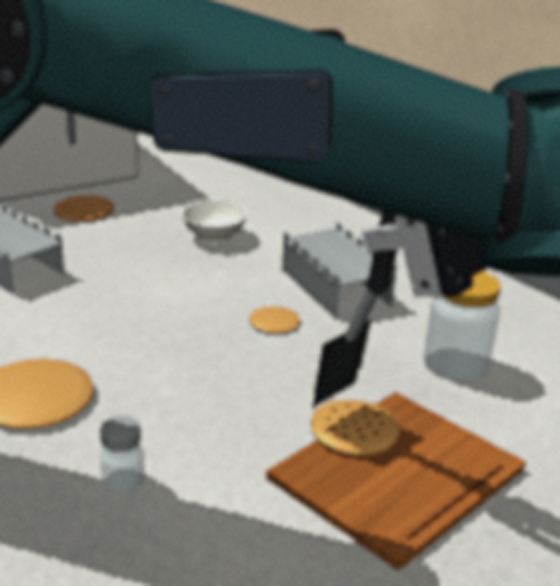

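The biscuit now lies pricked face up at (357,427), overhanging the board edge slightly. I'll nudge it further on with the blade, then lay the spatula down.

```bash
python3 - <<'E'
from h import *
go(.02,.045,88,.12); go(.025,.016,88,.1,15)
print(go(.09,.016,88,.06,15),np.round(monitor.get_wrist_force(),1))
go(.06,.03,85,.1); go(.0,.09,70,.15)
# back down to flat, in place where it lay before, shifted back
go(-.08,.08,30,.15); go(-.11,.03,0,.15)
print(monitor.get_clock())
for n in("side","top"):
    im,dd=eyes.capture(n); np.savez(n+"5.npz",p=im,d=dd)
    if n=="side": save("side5",cv2.resize(im[120:290,190:400],(740,599),interpolation=cv2.INTER_CUBIC))
E
```

```text
False [-0.4  0.3 -2. ]
30.7417
```

View pics/side5.png

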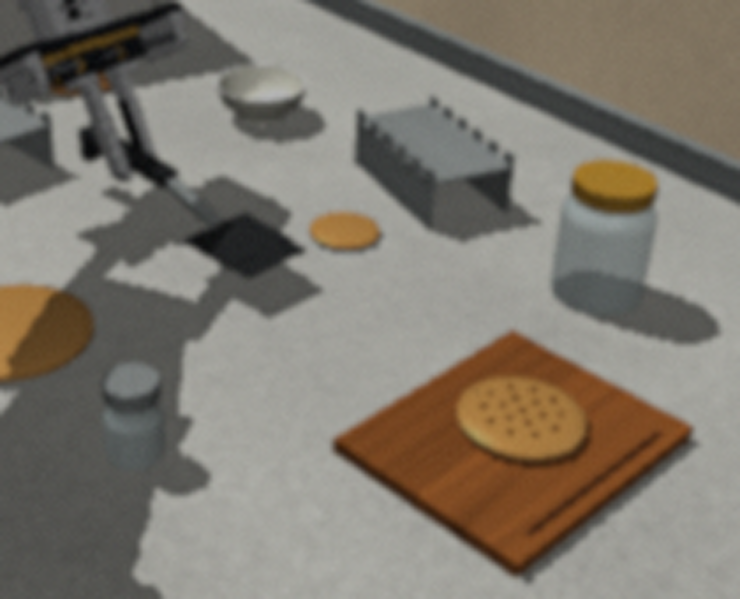

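The biscuit lies wholly on the board, dots up, at (522,418). Lowering the spatula at its earlier spot.

```bash
python3 - <<'E'
from h import *
go(-.088,.012,0,.1); print(go(-.088,-.0015,0,.03,3),monitor.get_position()-at(-.088,0,0)[0])
manip.open_gripper(); go(-.088,0,0,.12,back=.12); manip.pause(.5)
print(monitor.get_clock())
im,dd=eyes.capture("side"); save("side6",im)
E
```

```text
True [ 2.09141917e-04  4.28258455e-04 -3.83785035e-05]
34.575
```

View pics/side6.png

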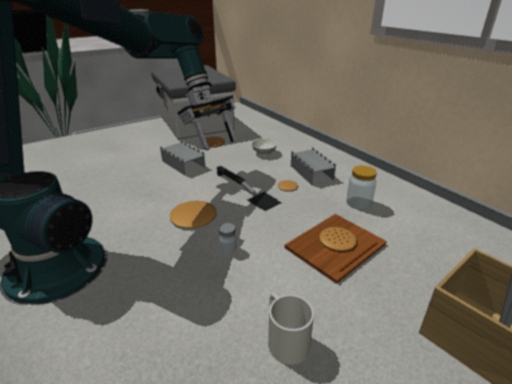

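The spatula lies flat and free at (250,188), the biscuit is dots-up on the board at (338,239), and everything else stands where it was.

```bash
python3 -c "
from h import *
print(manip.close_job())"
```

```text
the job is handed in; nothing more can be done
None
```

The job is handed in at about 35 s: the biscuit lies flat on the board with its pricked face up, the spatula lies flat and clear on the cart top, and nothing else appears to have moved.

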